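# Line up the tea and coffee tins by height

## Task

Tidy the coffee counter: stand the four tins with coloured lids on the row of four cork coasters in order of height, one well centred on each coaster, with the tallest on the coaster next to the red sachet box and the shortest at the far end. Keep the tins upright all the while, and leave the glass sugar jar where it stands.

Things in the scene. Friction and masses are not known exactly. Their poses are not given: they have to be found in the camera images.
- tin_black_center (a point): Centre (half-way up, 67.5 mm above its underside) of the round white tin with a black lid and black label band: a closed upright cylinder, 52 mm in diameter and 135 mm high overall, flat bottom, 80 to 280 g; z axis up along the tin.
- tin_red_center (a point): Centre (half-way up, 55 mm above its underside) of the round white tin with a red lid and red label band: a closed upright cylinder, 52 mm in diameter and 110 mm high overall, flat bottom, 80 to 280 g; z axis up along the tin.
- tin_blue_center (a point): Centre (half-way up, 42.5 mm above its underside) of the round white tin with a blue lid and blue label band: a closed upright cylinder, 52 mm in diameter and 85 mm high overall, flat bottom, 80 to 280 g; z axis up along the tin.
- tin_yellow_center (a point): Centre (half-way up, 30 mm above its underside) of the round white tin with a yellow lid and yellow label band: a closed upright cylinder, 52 mm in diameter and 60 mm high overall, flat bottom, 80 to 280 g; z axis up along the tin.
- coaster_1: Round cork coaster, 80 mm in diameter and 4 mm thick, fixed on a 6 mm thick black runner board on the table, the rightmost seen from the robot (lowest y) of a row of four; neighbours are 104 mm apart centre to centre. Origin at the centre of its underside, so that its top, where a tin stands, is 4 mm above (10 mm above the table); z up, its y axis runs along the row towards the higher-numbered coaster.
- coaster_2: Round cork coaster, 80 mm in diameter and 4 mm thick, fixed on a 6 mm thick black runner board on the table, second from the right of a row of four; neighbours are 104 mm apart centre to centre. Origin at the centre of its underside, so that its top, where a tin stands, is 4 mm above (10 mm above the table); z up, its y axis runs along the row towards the higher-numbered coaster.
- coaster_3: Round cork coaster, 80 mm in diameter and 4 mm thick, fixed on a 6 mm thick black runner board on the table, third from the right of a row of four; neighbours are 104 mm apart centre to centre. Origin at the centre of its underside, so that its top, where a tin stands, is 4 mm above (10 mm above the table); z up, its y axis runs along the row towards the higher-numbered coaster.
- coaster_4: Round cork coaster, 80 mm in diameter and 4 mm thick, fixed on a 6 mm thick black runner board on the table, the leftmost seen from the robot (highest y) of a row of four; neighbours are 104 mm apart centre to centre. Origin at the centre of its underside, so that its top, where a tin stands, is 4 mm above (10 mm above the table); z up, its y axis runs along the row towards the higher-numbered coaster.
- red_box: Open red box of tea sachets, 130 x 90 mm and 55 mm high (sachets stand up to 85 mm), fixed to the table off one end of the row of coasters, in line with it: its centre is about 115 mm from that end coaster's centre. Which end varies; a grey box of coffee capsules of the same size stands at the other end. Origin at the centre of its underside, z up.
- jar_center (a point): Centre (half-way up, 36 mm above its underside) of the glass sugar jar with a flat wooden lid, 54 mm in diameter and 72 mm high, which stands loose among the tins and is not part of the job; a steel creamer of 52 mm diameter and 52 mm height stands there too.
There are look-alikes about, which are no part of the job. Leave any purple look-alike of the part that bears tin_yellow_center alone.

How it is judged:
By the outcome, as a careful person would: the job done as asked, in the order asked, and still so for the second after the job is handed in, with the robot touching nothing.
It also fails if it takes over 120 s, if anything falls off the work surface, if the arm or the gripper's body presses on something with over 40 N, if the wrist force passes 120 N, or if a joint passes its speed limit or range.

## Robot

A 6-joint arm with a two-finger parallel gripper is mounted at the origin on the work surface. World frame = base frame: x ahead of the robot, y to its left, z up, the work surface at z = 0. Lengths are in m, angles in degrees, forces in N, time in s.
With the tool pointing down it reaches from about 0.325 to 1 m from the base axis. Payload 5.1 kg.
Tool frame: the origin (TCP) lies at the centre of the arm's flange, where the gripper is bolted on; the fingertips stand 173 mm ahead of it and the grasp point (between the pads) lies 155 mm ahead of it (arm.hold_point_z is the distance from the TCP to the grasp point, in m); z points along the fingers, y is the line along which they close (so a half turn about z gives the same grasp; the last joint's range is limited). The gripper opens to 85 mm and grips with 20 to 120 N. Pads are 22 mm wide; open, the fingers measure 114 mm over their backs; the gripper's body (76 mm by 85 mm) begins 54 mm behind the grasp point. The pads swing forward as they close: fully open they stand 13 mm farther back than shut.
Start: joints at [60.355, 7.093, 94.555, -0, 78.352, -4.733], TCP at [0.274, 0.589, 0.405] pointing down, gripper open.
Joint ranges: [-149.61, 149.61], [-58.7, 133.49], [1.44, 155.28], [-77.14, 257.14], [18.33, 153.61], [-166.67, 166.67]. Speed limits (degrees/s): [147.25, 147.25, 180, 180, 180, 180].

## Interface

Orientations are given as a 3x3 rotation matrix whose columns are the frame's x, y, z axes.
In Python, from workcell import arm, jaws, planner, viewer gives the robot as it stands. Calls block until the motion is done:
- arm.movep(position, orientation): joint-space move of the TCP to a pose.
- arm.move_l(position, ori=None, v=0.15, f_stop=None): straight line of the TCP; ori=None keeps the orientation; v is the mean speed in m/s. With f_stop (N) it stops when the force on the tool has changed by that much, and returns True; else False.
- arm.goto_joints(angles): joint-space move.
- jaws.set_gripper(opening, force=None): finger opening in m; force is the grip in N (None keeps the last); returns when the fingers have stopped.
- arm.dwell(seconds).
- planner.ik(position, orientation): joint angles nearest the present ones, or None.
- arm.get_state(): the state.
- viewer.camera(name): name is "scene" or "top" or "wrist"; returns a dict with "pixels" (400x640x3 uint8, red, green, blue), "mtx" (3x3 intrinsics, pixels), "R" (3x3) and "t" (3): a world point X has camera coordinates R X + t. Camera axes: x right, y down, z forward; pixel columns grow to the right and rows downward; lengths in m; the calibration is good to about 2 mm. A picture is of the moment at which its call begins. There is no depth.
A pose or a line that the arm cannot do raises arm.IKError and nothing moves.
- arm.finish_job(): hands the job in; it is judged then, once.
The state is a dict: "time": time; "joint_positions": joint angles; "qd": joint speeds; "joint_efforts": joint torques, N m; "ee_pos": TCP position; "ee_rot": TCP orientation; "wrist_force": force on the tool from outside, world axes, zero at the start; "moment": the same for the moment, N m; "gripper_width": finger opening in m; "finger_force": force on a finger pad.
Only numpy, scipy, OpenCV 4.12 (cv2) and the standard library are available. Lean on these libraries where they do the work, as an engineer would, in place of code of your own. Each camera call takes 0.05 s, during which the arm holds its last target. There are 200 camera calls.

## Working session

There is one attempt and no reset: what is moved stays moved. The work goes in short steps, each a Python script; the robot and the scene stay as the last script left them, time stands still between calls to the robot, and variables do not carry over. Pictures are saved under pics/ and viewed, at most 14 in all, crops included, and the job is handed in when it is done.

```bash
mkdir -p pics; ls; cat > h.py <<'E'
from workcell import arm, jaws, planner, viewer
import numpy as np, cv2
def snap(name,fn):
    c=viewer.camera(name); cv2.imwrite('pics/'+fn+'.png',cv2.cvtColor(c['pixels'],cv2.COLOR_RGB2BGR)); np.savez('pics/'+fn+'.npz',**c); return c
def ray(c,u,v):
    R=np.array(c['R']);t=np.array(c['t']); d=R.T@np.linalg.inv(c['mtx'])@np.array([u,v,1.]); return -R.T@t, d/np.linalg.norm(d)
def onz(c,u,v,z):
    o,d=ray(c,u,v); return o+d*(z-o[2])/d[2]
def proj(c,X):
    p=np.array(c['mtx'])@(np.array(c['R'])@np.array(X)+np.array(c['t'])); return p[:2]/p[2]
E
python3 - <<'E'
from h import *
for n in ('top','scene'):
    c=snap(n,n+'0'); print(n,ray(c,320,200))
print(arm.get_state()['time'])
E
```

```text
pics
top (array([0.32556065, 0.02106666, 0.90038384]), array([ 0.21104195, -0.00126802, -0.97747618]))
scene (array([ 1.1974944 , -0.08808678,  1.1230733 ]), array([-0.54035024,  0.09584533, -0.83596369]))
0.1
```

View pics/top0.png

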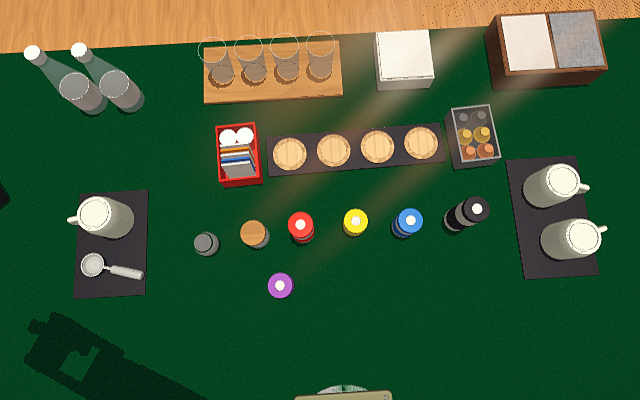

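View pics/scene0.png

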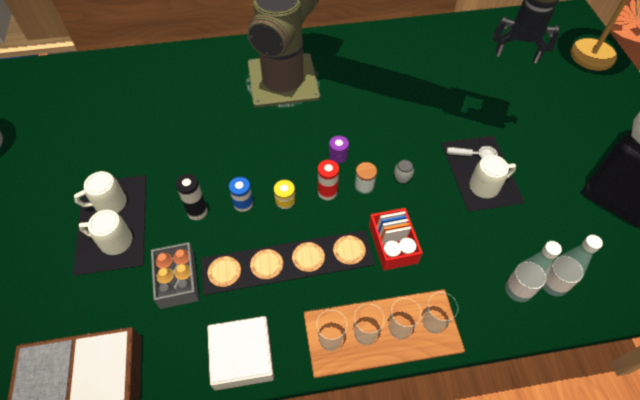

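Top view: the coasters are at (290,154), (334,150), (377,147) and (421,143). The red box is at (238,155), at the left (high y) end, so black goes on coaster_4, red on 3, blue on 2 and yellow on 1. Tin lids: black (476,209), red (300,224), blue (410,220), yellow (355,221). The look-alike is purple at (280,286), which I leave alone. The jar is at (254,234) and the creamer at (206,243). The scene view agrees. I'll triangulate the lid stickers and coaster centres from both views.

```bash
cat >> h.py <<'E'
def blob(c,u,v,mask,r):
    m=np.zeros(mask.shape,np.uint8); cv2.circle(m,(int(u),int(v)),r,255,-1); m=cv2.bitwise_and(m,mask)
    n,l,s,ce=cv2.connectedComponentsWithStats(m)
    if n<2: return None
    # largest blob
    i=1+np.argmax(s[1:,4]); return ce[i],s[i]
def tri(rs):
    A=np.zeros((3,3));b=np.zeros(3)
    for o,d in rs: P=np.eye(3)-np.outer(d,d);A+=P;b+=P@o
    x=np.linalg.solve(A,b); return x,max(np.linalg.norm((np.eye(3)-np.outer(d,d))@(x-o)) for o,d in rs)
def white(c):
    h=cv2.cvtColor(c['pixels'],cv2.COLOR_RGB2HSV); return cv2.inRange(h,(0,0,150),(180,70,255))
def tan(c):
    h=cv2.cvtColor(c['pixels'],cv2.COLOR_RGB2HSV); return cv2.inRange(h,(8,60,90),(28,220,255))
E
python3 - <<'E'
from h import *
T=dict(np.load('pics/top0.npz'));S=dict(np.load('pics/scene0.npz'))
P={'black':((476,209),(189,181),7),'red':((300,224),(328,166),7),'blue':((410,220),(240,183),7),'yellow':((355,221),(285,186),7),'purple':((280,286),(339,143),7),
'c4':((290,154),(349,250),21),'c3':((334,150),(308,257),21),'c2':((377,147),(266,264),21),'c1':((421,143),(224,271),21)}
for k,(a,b,r) in P.items():
    f=tan if k[0]=='c' else white
    A=blob(T,*a,f(T),r);B=blob(S,*b,f(S),r)
    print(k,A and (A[0].round(1),A[1][2:]),B and (B[0].round(1),B[1][2:]))
    if A and B: x,e=tri([ray(T,*A[0]),ray(S,*B[0])]); print('   ',x.round(4),round(e,4))
a=[cv2.resize(T['pixels'][180:300,180:500],(800,300)),cv2.resize(S['pixels'][130:230,160:427],(800,300))]
cv2.imwrite('pics/crop.png',cv2.cvtColor(np.vstack(a),cv2.COLOR_RGB2BGR))
E
```

```text
black (array([476.6, 208.3]), array([10, 11, 87], dtype=int32)) (array([186.3, 181.7]), array([ 9,  8, 53], dtype=int32))
    [ 0.4549 -0.2852  0.136 ] 0.0009
red (array([299.8, 224.1]), array([10, 10, 74], dtype=int32)) (array([327.9, 167.5]), array([ 9,  6, 41], dtype=int32))
    [0.4491 0.0638 0.1101] 0.0002
blue (array([410.3, 219.7]), array([10, 10, 81], dtype=int32)) (array([238.8, 184.6]), array([ 9,  8, 51], dtype=int32))
    [ 0.4478 -0.1645  0.0857] 0.0006
yellow (array([355.5, 220.3]), array([10, 10, 70], dtype=int32)) (array([283.6, 187.7]), array([ 8,  6, 41], dtype=int32))
    [ 0.4577 -0.053   0.0602] 0.0004
purple (array([279.4, 285. ]), array([10, 11, 83], dtype=int32)) (array([338.5, 142.2]), array([ 8,  7, 44], dtype=int32))
    [0.3319 0.1151 0.0608] 0.0002
c4 (array([289.2, 153.6]), array([ 34,  34, 900], dtype=int32)) (array([348.9, 249.5]), array([ 34,  30, 797], dtype=int32))
    [0.6346 0.0861 0.0086] 0.0004
c3 (array([333.9, 149.2]), array([  41,   39, 1010], dtype=int32)) (array([307.9, 256.5]), array([ 34,  30, 813], dtype=int32))
    [ 0.6382 -0.019   0.0106] 0.0013
c2 (array([376.4, 145.7]), array([ 38,  34, 919], dtype=int32)) (array([266.3, 263.7]), array([ 34,  32, 841], dtype=int32))
    [ 0.6408 -0.1213  0.0098] 0.0
c1 (array([421.7, 143.1]), array([ 38,  35, 949], dtype=int32)) (array([223.7, 271. ]), array([ 35,  31, 856], dtype=int32))
    [ 0.6417 -0.2276  0.0074] 0.0021
```

View pics/crop.png

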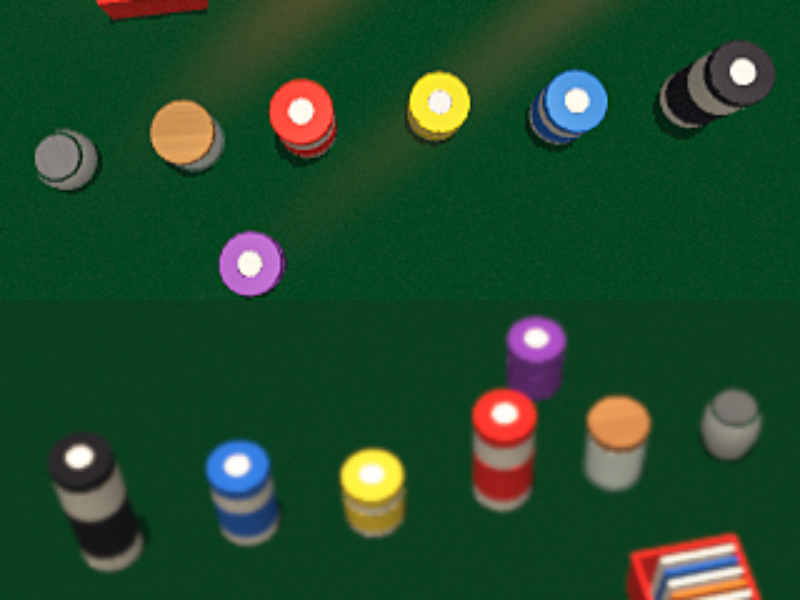

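Triangulated lid heights are 136, 110, 86 and 60 mm and match the text, and the purple look-alike is clearly separate. The coasters come out at z≈9 mm, spaced about 104 mm. I'll take one look from above the row with the wrist camera to refine the coasters, at two places.

```bash
cat >> h.py <<'E'
RA=np.array([[0,1,0],[1,0,0],[0,0,-1.]]); RB=RA@np.diag([-1,-1,1.])
def q(p,R): return planner.ik(list(p),R)
E
python3 - <<'E'
from h import *
for p in ((.455,-.285,.42),(.635,.086,.42),(.449,.064,.4),(.642,-.228,.3),(.5,-.07,.5)):
    for R in (RA,RB):
        a=q(p,R); print(p,None if a is None else np.round(a,0))
R=RA
for i,y in enumerate((-.02,-.14)):
    arm.movep([.52,y,.5],R); c=snap('wrist','w%d'%i); print(ray(c,320,200))
    for k,X in dict(c4=(.6346,.0861),c3=(.6382,-.019),c2=(.6408,-.1213),c1=(.6417,-.2276)).items(): print(k,proj(c,[*X,.01]).round(0))
print(arm.get_state()['time'])
cv2.imwrite('pics/ww.png',np.vstack([cv2.resize(cv2.imread('pics/w%d.png'%i),(480,300)) for i in (0,1)]))
E
```

```text
(0.455, -0.285, 0.42) [-38.  -8. 108.  -0.  80. -38.]
(0.455, -0.285, 0.42) [-38.  -8. 108.  -0.  80. 142.]
(0.635, 0.086, 0.42) [ 3.  5. 95. -0. 80.  3.]
(0.635, 0.086, 0.42) None
(0.449, 0.064, 0.4) [  1. -19. 119.  -0.  80.   1.]
(0.449, 0.064, 0.4) None
(0.642, -0.228, 0.3) [-24.  16.  95.  -0.  69. -24.]
(0.642, -0.228, 0.3) [-24.  16.  95.  -0.  69. 156.]
(0.5, -0.07, 0.5) [-14. -14. 106.  -0.  88. -14.]
(0.5, -0.07, 0.5) [-14. -14. 106.  -0.  88. 166.]
(array([0.52114675, 0.04980636, 0.46875497]), array([ 0.00841333, -0.27434449, -0.96159467]))
c4 [410.  69.]
c3 [407. 154.]
c2 [403. 228.]
c1 [399. 296.]
(array([ 0.52126268, -0.07116453,  0.46874042]), array([ 0.007778  , -0.27397283, -0.96170598]))
c4 [417. -45.]
c3 [414.  55.]
c2 [410. 140.]
c1 [405. 218.]
3.1167
```

View pics/ww.png

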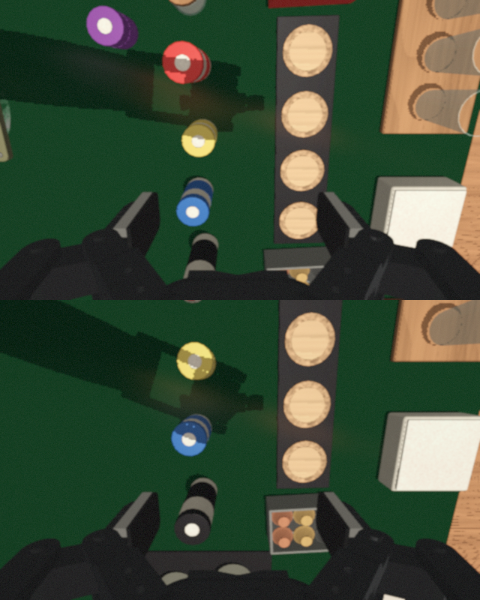

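The wrist views show all four coasters where predicted, at about (411,67), (407,153), (403,227) and (399,294) in the first view. The tins are clear too. Next I fit the row from all the views and move black to coaster_4.

```bash
python3 - <<'E'
from h import *
C={f:dict(np.load('pics/%s.npz'%f)) for f in ('top0','scene0','w0','w1')}
G=dict(c4=(.6346,.0861),c3=(.6382,-.019),c2=(.6408,-.1213),c1=(.6417,-.2276))
pts={}
for k,g in G.items():
    rs=[];o=[]
    for f,c in C.items():
        u=proj(c,[*g,.01]); r={'t':19,'s':20,'w':36}[f[0]]
        if u[1]<40 or (k=='c1' and f=='w0'): continue
        m=tan(c); h=cv2.morphologyEx(m,cv2.MORPH_OPEN,np.ones((3,3)));h=cv2.morphologyEx(h,cv2.MORPH_CLOSE,np.ones((5,5)))
        b=blob(c,*u,h,r)
        if b is None: continue
        rs.append(ray(c,*b[0])); o.append((f,onz(c,*b[0],.010)[:2].round(4),b[1][2:]))
    x,e=tri(rs); pts[k]=x; print(k,x.round(4),round(e,4),o)
X=np.array([pts['c%d'%i] for i in (1,2,3,4)]); s=(np.arange(4)-1.5)*.104
m=X.mean(0); d=((X-m)*s[:,None]).sum(0)[:2]; d/=np.linalg.norm(d)
F=m[:2]+s[:,None]*d; print(F.round(4),d, (X[:,:2]-F).round(4)); np.save('coast.npy',F)
E
cat >> h.py <<'E'
TIN=dict(black=(.4549,-.2852,.135,4),red=(.4491,.0638,.110,3),blue=(.4478,-.1645,.085,2),yellow=(.4577,-.053,.060,1))
HP=arm.hold_point_z
def lift(z): p=list(arm.get_state()['ee_pos']); arm.move_l([p[0],p[1],z],v=.25)
def pick(n):
    x,y,h,_=TIN[n]; zg=max(h-.028,.035)+HP; hi=max(zg+.06,.155+HP+.03)
    jaws.set_gripper(.085,30); arm.movep([x,y,hi],RA); arm.move_l([x,y,zg],v=.12)
    jaws.set_gripper(0,30); s=arm.get_state(); print(n,'grip',s['gripper_width'],s['finger_force'])
    arm.move_l([x,y,zg+.165],v=.2); s=arm.get_state(); print('lift',s['gripper_width'],s['wrist_force'],s['time'])
def place(n):
    x,y,h,k=TIN[n]; F=np.load('coast.npy')[k-1]; zg=max(h-.028,.035)+HP
    arm.move_l([*F,zg+.165],v=.25); arm.move_l([*F,zg+.025],v=.15)
    hit=arm.move_l([*F,zg+.006],v=.03,f_stop=4); s=arm.get_state(); print('hit',hit,s['ee_pos'][2]-zg,s['wrist_force'])
    jaws.set_gripper(.085); lift(zg+.165); print('t',arm.get_state()['time'])
E
python3 -c "
from h import *
pick('black'); snap('scene','s1')"
```

```text
c4 [0.6345 0.0866 0.0084] 0.0011 [('top0', array([0.6341, 0.0856]), array([ 34,  34, 900], dtype=int32)), ('scene0', array([0.6353, 0.0863]), array([ 33,  30, 796], dtype=int32)), ('w0', array([0.6339, 0.0876]), array([  68,   71, 3763], dtype=int32))]
c3 [ 0.6374 -0.0175  0.0088] 0.0022 [('top0', array([ 0.6378, -0.0195]), array([ 34,  35, 947], dtype=int32)), ('scene0', array([ 0.638 , -0.0176]), array([ 34,  30, 813], dtype=int32)), ('w0', array([ 0.6367, -0.0159]), array([  64,   64, 3194], dtype=int32)), ('w1', array([ 0.6365, -0.017 ]), array([  69,   71, 3801], dtype=int32))]
c2 [ 0.6405 -0.1205  0.0088] 0.0014 [('top0', array([ 0.6416, -0.1205]), array([ 37,  35, 948], dtype=int32)), ('scene0', array([ 0.641 , -0.1213]), array([ 34,  31, 840], dtype=int32)), ('w0', array([ 0.6395, -0.1196]), array([  60,   57, 2681], dtype=int32)), ('w1', array([ 0.6394, -0.1199]), array([  65,   65, 3257], dtype=int32))]
c1 [ 0.6425 -0.226   0.0078] 0.0021 [('top0', array([ 0.6415, -0.2276]), array([ 36,  33, 915], dtype=int32)), ('scene0', array([ 0.6435, -0.2253]), array([ 34,  31, 854], dtype=int32)), ('w1', array([ 0.6422, -0.2235]), array([  60,   57, 2731], dtype=int32))]
[[ 0.6428 -0.2253]
 [ 0.64   -0.1213]
 [ 0.6373 -0.0174]
 [ 0.6346  0.0866]] [-0.0260957   0.99965945] [[-0.0003 -0.0007]
 [ 0.0004  0.0008]
 [ 0.     -0.0001]
 [-0.0002  0.0001]]
black grip 0.05135143236144974 30.900312066078186
lift 0.05136138510026936 [-0.12844845  0.03591472 -1.68591653] 6.4083
```

The row fits to within 1 mm and black is gripped (51 mm wide, 1.7 N). Placing it now.

```bash
python3 -c "
from h import *
place('black'); snap('scene','s2'); snap('top','t2')
cv2.imwrite('pics/v2.png',np.vstack([cv2.imread('pics/s2.png')[100:300],cv2.imread('pics/t2.png')[100:300]]))"
```

```text
hit True 0.010849311156833796 [-1.67254871  0.13285425  4.03096474]
t 11.0417
```

View pics/v2.png

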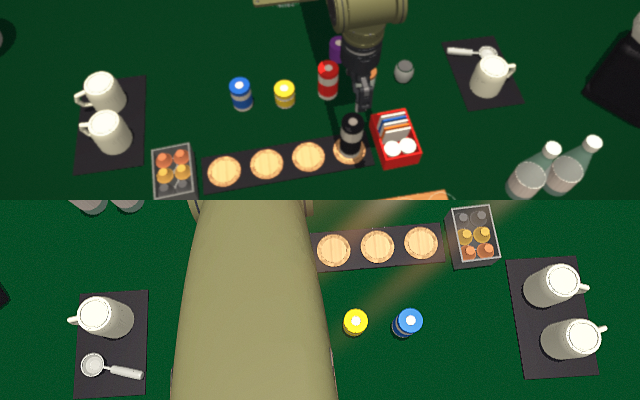

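Black stands upright on coaster_4 next to the red box, at about (351,235) in the full scene image. I'll do the other three.

```bash
python3 -c "
from h import *
for n in ('red','blue','yellow'): pick(n); place(n)
arm.movep([.4,-.35,.45],RA); snap('scene','s3'); snap('top','t3'); print(arm.get_state()['time'])
S=dict(np.load('pics/scene0.npz')); 
T=dict(np.load('pics/t3.npz'));S=dict(np.load('pics/s3.npz'));F=np.load('coast.npy')
for n,(x,y,h,k) in TIN.items():
    X=[*F[k-1],h+.01]; A=blob(T,*proj(T,X),white(T),9);B=blob(S,*proj(S,X),white(S),9)
    if A and B: p,e=tri([ray(T,*A[0]),ray(S,*B[0])]); print(n,(p-X).round(4),round(e,4))
    else: print(n,A,B)
cv2.imwrite('pics/v3.png',np.vstack([cv2.imread('pics/s3.png')[100:300],cv2.imread('pics/t3.png')[100:300]]))"
```

```text
red grip 0.05139961999061714 30.968749523162842
lift 0.05136965135305696 [ 0.3093369  -0.01042904 -1.8103823 ] 14.575
hit True 0.010466599687897982 [-1.66077913 -0.30915866  3.96578714]
t 18.3417
blue grip 0.05156329455977448 31.58332049846649
lift 0.05148855634441758 [-0.55701427 -0.26250615 -2.50464725] 22.1333
hit True 0.010567352399033031 [-0.19178075 -0.55088768  3.84250253]
t 25.875
yellow grip 0.051662726359678036 31.499213576316833
lift 0.05137878696061754 [ 5.72380230e-04 -5.60420433e-02 -2.11024032e+00] 29.6833
hit True 0.010501340793652864 [-1.50248717 -0.09183716  3.6235093 ]
t 33.6417
34.85
black [0.     0.0002 0.0013] 0.0002
red [ 0.     -0.      0.0009] 0.0004
blue [0.0008 0.0004 0.0007] 0.0004
yellow [0.001  0.0003 0.0013] 0.0009
```

View pics/v3.png

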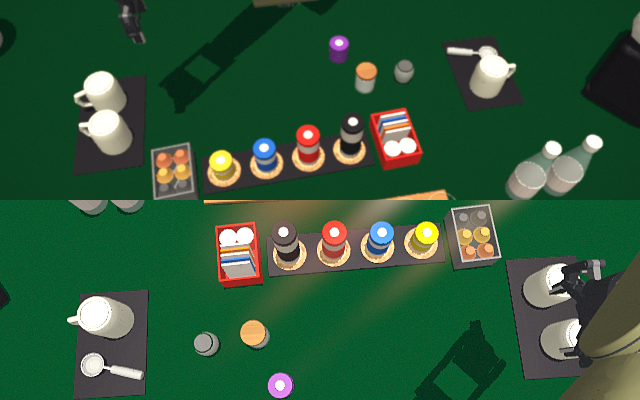

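All four tins stand upright and within about 1 mm of centre. They run black, red, blue, yellow from the red box, and the jar, creamer and purple look-alike have not moved. Handing in.

```bash
python3 -c "
from h import *
print(arm.finish_job())"
```

```text
the job is handed in; nothing more can be done
None
```

The job is handed in at about 35 s: black, red, blue and yellow stand upright on coasters 4 to 1, tallest next to the red box, each measured within about 1 mm of the coaster centre, and the sugar jar was left where it stood.

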